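# Change over the tool trays

### The arm

A 6-joint arm with a two-finger parallel gripper is mounted at the origin on a cart in front of the work surface, level with it; the furniture and walls round the work are solid. World frame = base frame: x ahead of the robot, y to its left, z up, the work surface at z = 0. Lengths are in mm, angles in degrees, forces in N, time in s.
With the tool pointing down it reaches from about 300 to 850 mm from the base axis. Payload 4.2 kg.
Tool frame: the origin (TCP) lies midway between the tips of the shut fingers; the grasp point (between the pads) lies 19 mm behind it; x points along the fingers, z is the direction in which the jaws open and shut, and the axes are right-handed (so a half turn about x gives the same grasp; the last joint's range is limited). The gripper opens to 91 mm and grips with 3 to 60 N. Pads are 32 mm wide; open, the fingers measure 118 mm over their backs; the gripper's body (76 mm by 178 mm) begins 60 mm behind the grasp point.
Start: joints at [-69.958, 18.312, 89.639, -0, 72.044, -1.146], TCP at [207.826, -536.145, 213.976] pointing down, gripper open.
Joint ranges: [-177.97, 177.97], [-48.28, 115.42], [12.27, 149.76], [-77.06, 257.06], [2.81, 150.46], [-146.56, 146.56]. Speed limits (degrees/s): [147.25, 147.25, 180, 180, 180, 180].

### API

Orientations are given as [roll, pitch, yaw] about the fixed x, y, z axes, in that order (R = Rz(yaw) Ry(pitch) Rx(roll)).
In Python, from workcell import env gives the robot as it stands.
- The arm moves only by the tool send_rows, never from a script. Its argument "commands" is a list that holds one entry, the list of rows, each a list of 6 numbers: the shift along the tool's x, y, z normalised to -1 to 1, where 1 is 0.1 m, then the turn, a rotation vector about the tool's x, y, z normalised to -1 to 1, where 1 is 2 pi rad. In form: [[[x, y, z, wx, wy, wz], ...]]. A call has 1 to 20 rows; each row is the pose to reach, as a shift and turn from the pose commanded when the call began, along the tool's axes at that moment, turning the shorter way round; what a row does not reach only later rows make up. A row lasts 1/8 s, in which the tool goes at most 62.5 mm and 10.7 degrees, less where a joint would pass 70% of its speed; a pose out of reach is approached as far as the arm can. A call with a number of a shift or a turn outside -1 to 1 is refused whole. A call with a gripper value outside its range is refused whole. "jaw" is the closure, from -1 (fully open) to 1 (shut), so that 0 is half open, set as the call begins (left out, the last holds). The fingers move at their own pace and stop on an object; "force" is the grip in N (left out, the last holds). Time passes only in rows, so rows that repeat a pose let the fingers close. It gives the time, the measured TCP pose, the force and the opening at its end, in the units of the state.
- env.state(): the state, without advancing time (a new reading comes with each control period).
- env.grab_frame(name): name is "side" or "top" or "wrist"; returns (picture, depth): 420x560x3 uint8, red, green, blue; 420x560 float32, mm along the optical axis (not along the pixel's ray), 0 where there is no reading.
- env.get_calibration(name): a dict with "mtx" (3x3 intrinsics, pixels), "camera_from_world" (4x4, takes a point from world to camera coordinates). Camera axes: x right, y up, looking along -z (the intrinsics and any distortion apply to the point x, -y, -z); pixel columns grow to the right and rows downward; lengths in mm; the calibration is good to about 2 mm. A picture is of the moment at which its call begins: read the wrist's pose just before it. get_calibration takes no time and is no camera call; for the wrist camera it gives the pose at the moment of the call.
- env.job_done(): hands the job in, once; it reports no verdict.
The state is a dict: "time_s": time; "qpos": joint angles; "qvel": joint speeds; "effort": joint torques, N m; "ee_pos": TCP position; "ee_rot": TCP orientation; "force": force on the tool from outside, world axes, zero at the start; "torque": the same for the moment, N m; "gripper_width": finger opening in mm.
Only numpy, scipy, OpenCV 4.12 (cv2) and the standard library are available. Lean on these libraries where they do the work, as an engineer would, in place of code of your own. Each camera call takes 0.05 s, during which the arm holds its last target.

### The job

On the tray rack, first push the tray with the black tape roll, which was left standing out, fully home. Then hook a fingertip behind the front lip of the tray with the pliers and draw it out to its stop. Do not pinch the lip of either tray or lift anything, leave the tray with the sanding block shut and the things on the bench where they are.

Things in the scene. Friction and masses are not known exactly. Their poses are not given: they have to be found in the camera images.
- rack: plywood board 250 x 362 x 12 mm fixed to the bench with three open-topped wooden channels (210 x 115 mm, top 48 mm above the bench) on it, 116 mm apart along its y, order varies. Each holds a grey sheet-metal sliding tray 108 mm wide, 265 mm long, sides 26 mm high. Origin: centre of underside. x points away from the robot (trays draw out to -x); yaw within +-0.22 rad
- pliers_tray (a joint): how far the tray with the pliers in it is drawn out of its channel, in m: 0 = fully home, 0.100 = out at its stop. It slides toward -x of rack; about 2.5 N of rail friction, no spring, stays where it is left
- pliers_lip (a point): middle of the top edge of the INNER (rear) face of the upright front lip (104 mm wide) of the tray with the pliers in it; moves with it; axes as rack. Outer (front) face 8.5 mm nearer the robot. Top edge 64 mm above the bench; behind it (+x) an open finger pocket 54 mm long, 102 mm wide, floor 42 mm below this point, closed to the rear by a cross wall 24 mm lower than this point
- tape_tray (a joint): how far the tray with the small black tape roll in it is drawn out of its channel, in m: 0 = fully home, 0.100 = out at its stop. It slides toward -x of rack; about 2.5 N of rail friction, no spring, stays where it is left
- tape_lip (a point): middle of the top edge of the INNER (rear) face of the upright front lip (104 mm wide) of the tray with the small black tape roll in it; moves with it; axes as rack. Lip and pocket as for the pliers tray
- block_tray (a joint): how far the tray with the brown sanding block in it is drawn out of its channel, in m: 0 = fully home, 0.100 = out at its stop. It slides toward -x of rack; about 2.5 N of rail friction, no spring, stays where it is left
- block_lip (a point): middle of the top edge of the INNER (rear) face of the upright front lip (104 mm wide) of the tray with the brown sanding block in it; moves with it; axes as rack. Lip and pocket as for the pliers tray
- pliers_floor (a point): centre of the floor of the tool compartment (196 x 102 mm, floor 22 mm above the bench) of the tray with the pliers in it; axes as rack
- tape_floor (a point): centre of the floor of the tool compartment (196 x 102 mm, floor 22 mm above the bench) of the tray with the small black tape roll in it; axes as rack
- block_floor (a point): centre of the floor of the tool compartment (196 x 102 mm, floor 22 mm above the bench) of the tray with the brown sanding block in it; axes as rack
- pliers: loose combination pliers, 48 x 181 x 15 mm, red grips, lying lengthwise in their tray; origin: centre of the underside
- tape_roll: loose roll of black tape, 62 mm across, 19 mm high, lying in its tray; origin: centre of the underside
- sanding_block: loose brown sanding block 65 x 100 x 28 mm lying in its tray; origin: centre of the underside
- measure: bystander: yellow pocket tape measure 40 x 80 x 66 mm on the bench to the left; origin: centre of the underside
- screwdriver: bystander: screwdriver 190 mm long, 33 mm high, on the bench to the right; origin: centre of the underside
- pencil: bystander: pencil 117 mm long, 7 mm thick, on the bench in front of the rack, to the right (the trays pass 11 mm above it); origin: centre of the underside
- small_tin: bystander: small round paint tin, 78 mm across, 77 mm high, to the left; origin: centre of the underside
- cream_tape: bystander: wide roll of cream tape, 104 mm across, 25 mm high, to the right; origin: centre of the underside
Not all that is in view belongs to the job. Of the things that look like the tape_roll, the smallest one is meant.

How it is judged (in metres and radians):
On the way, in this order (a step that is already met when the one before it is completed fails the run):
1. the tray with the tape roll is pushed fully home (within 5 mm) while the pliers tray is still in (drawn less than 20 mm) (value of joint tape_tray below 0.005 m and value of joint pliers_tray below 0.02 m), for 0.2 s.
2. the tray with the pliers is drawn out to its stop (within 5 mm) (value of joint pliers_tray above 0.095 m), for 0.2 s.
At the end, for the whole second after the job is handed in: The pliers tray is out at its stop (within 6 mm) and at rest, the tape tray is fully home (within 6 mm), the sanding-block tray is shut (within 8 mm), and pliers, tape roll and sanding block lie at rest on the floors of their own trays (value of joint tape_tray below 0.006 m and value of joint pliers_tray above 0.094 m and value of joint block_tray below 0.008 m and velocity of joint pliers_tray between -0.01 and 0.01 m/s and x of pliers in the frame of pliers_floor between -0.085 and 0.085 m and y of pliers in the frame of pliers_floor between -0.045 and 0.045 m and z of pliers in the frame of pliers_floor between -0.006 and 0.012 m and linear speed of each of pliers, tape_roll, sanding_block below 0.03 m/s and x of tape_roll in the frame of tape_floor between -0.085 and 0.085 m and y of tape_roll in the frame of tape_floor between -0.045 and 0.045 m and z of tape_roll in the frame of tape_floor between -0.006 and 0.012 m and x of sanding_block in the frame of block_floor between -0.085 and 0.085 m and y of sanding_block in the frame of block_floor between -0.045 and 0.045 m and z of sanding_block in the frame of block_floor between -0.006 and 0.012 m); the robot touches nothing.
It fails at once if the tray with the sanding block is drawn out (value of joint block_tray above 0.012 m).
It fails at once if something is lifted out of a tray (height (world z) of any of pliers, tape_roll, sanding_block above 0.05 m).
It fails at once if a thing standing on the bench is pushed or carried away (distance of any of measure, screwdriver, pencil, small_tin, cream_tape from where it was at the start of the episode above 0.015 m).
It fails at once if the lip of the tray with the pliers in it is pinched between the fingers (pressed on its front and on its back at once) (contact force between the fingers and pliers_tray_c6 above 1.5 N and contact force between the fingers and pliers_tray_c5 above 1.5 N).
It fails at once if the lip of the tray with the small black tape roll in it is pinched between the fingers (pressed on its front and on its back at once) (contact force between the fingers and tape_tray_c6 above 1.5 N and contact force between the fingers and tape_tray_c5 above 1.5 N).
It also fails if it takes over 45 s, if anything falls off the work surface, if the arm or the gripper's body presses on something with over 40 N, if the wrist force passes 120 N, or if a joint passes its speed limit or range.

## Working session

There is one attempt and no reset: what is moved stays moved. The work goes in short steps, Python scripts to look and compute and a tool call to move; the robot and the scene stay as the last step left them, time stands still between calls to the robot, and variables do not carry over. Pictures are saved under pics/ and viewed, and the job is handed in when it is done.

Besides the shell and the picture viewer there is one more tool, called after ">>>" in YAML: its name, and indented under it one key for each argument. send_rows: Moves the arm, as the interface text tells. Its arguments: {"type":"object","properties":{"commands":{"type":"array","items":{"type":"array","items":{"type":"array","items":{"type":"number","minimum":-1,"maximum":1}}}},"jaw":{"type":"number"},"force":{"type":"number"}},"required":["commands"]}

```bash
mkdir -p pics
cat > h.py <<'E'
from workcell import env
import numpy as np, cv2
def snap(n,tag):
    cal=env.get_calibration(n); p,d=env.grab_frame(n)
    cv2.imwrite(f'pics/{tag}.png',p[:,:,::-1]); np.savez(f'pics/{tag}.npz',p=p,d=d,K=cal['mtx'],T=cal['camera_from_world']); return p,d,cal
def load(tag):
    z=np.load(f'pics/{tag}.npz'); return z['p'],z['d'],z['K'],z['T']
def cloud(d,K,T):
    v,u=np.indices(d.shape); X=(u-K[0,2])/K[0,0]*d; Y=(v-K[1,2])/K[1,1]*d
    P=np.stack([X,-Y,-d],-1).reshape(-1,3); Ti=np.linalg.inv(T)
    return (P@Ti[:3,:3].T+Ti[:3,3]).reshape(*d.shape,3)
E
python3 - <<'E'
from h import *
print(env.state())
for n in('top','side'):
    p,d,c=snap(n,n+'0'); print(n,c)
E
```

```text
{'time_s': 0.0, 'qpos': array([-6.99585389e+01,  1.83525167e+01,  8.97070242e+01, -1.93714582e-04,
        7.20430137e+01, -1.14669787e+00]), 'qvel': array([-0.02014479, -0.1174575 , -0.04512805,  0.00505728,  0.04820559,
        0.12048501]), 'effort': array([ 1.31067907e-03, -4.12454760e+01, -2.31971633e+01,  7.29141897e-02,
        4.56155010e-02, -1.34737538e-04]), 'ee_pos': array([ 207.64236964, -535.65688768,  213.10731143]), 'ee_rot': array([178.95619593,  89.89744529, 110.1444148 ]), 'force': array([-0.13557992, -0.25611197,  0.33747865]), 'torque': array([-0.00478451, -0.00192729,  0.0063813 ]), 'gripper_width': 91.01538467107069}
top {'mtx': array([[430.88401351,   0.        , 282.37420379],
       [  0.        , 430.88401351, 208.8042642 ],
       [  0.        ,   0.        ,   1.        ]]), 'camera_from_world': array([[ 2.05123891e-02, -9.99733815e-01, -1.05612811e-02,
        -3.30360728e+01],
       [ 9.81818897e-01,  1.81487232e-02,  1.88950462e-01,
        -5.49550457e+02],
       [-1.88708492e-01, -1.42450907e-02,  9.81929826e-01,
        -1.19695191e+03],
       [ 0.00000000e+00,  0.00000000e+00,  0.00000000e+00,
         1.00000000e+00]])}
side {'mtx': array([[468.6042499 ,   0.        , 282.97096239],
       [  0.        , 468.6042499 , 206.82730562],
       [  0.        ,   0.        ,   1.        ]]), 'camera_from_world': array([[-9.98385878e-01, -5.63117237e-02, -7.39106103e-03,
         5.60498925e+02],
       [ 2.63205023e-02, -5.74067819e-01,  8.18384611e-01,
        -6.51929251e+01],
       [-5.03276183e-02,  8.16869102e-01,  5.74623356e-01,
        -1.27730709e+03],
       [ 0.00000000e+00,  0.00000000e+00,  0.00000000e+00,
         1.00000000e+00]])}
```

View pics/top0.png

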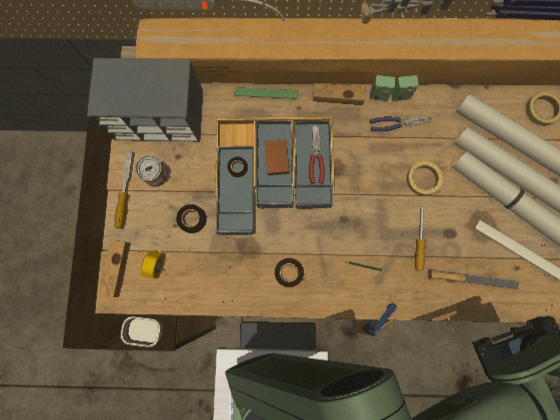

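View pics/side0.png

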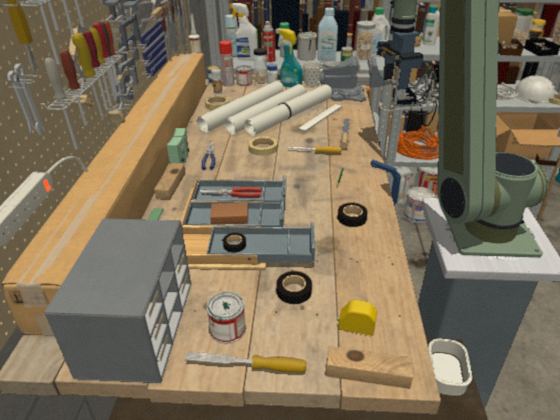

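The top view shows three trays. The left one is drawn out and holds the smallest black ring (237,167). The middle one holds the brown block (277,157) and the right one the red-gripped pliers (316,155). Look-alikes for the tape roll are the bench rings at (191,218) and (289,272), and for the pliers the blue pliers at (400,123). I choose the left tray and the right tray. Next I'll check a close crop and measure the lips.

Run:
```python
from h import *
p,d,K,T=load('top0'); W=cloud(d,K,T)
cv2.imwrite('pics/crop0.png',cv2.resize(p[105:285,180:400,::-1],None,fx=3.6,fy=3.3,interpolation=cv2.INTER_CUBIC))
roi=np.zeros(d.shape,bool); roi[115:250,205:345]=1
m=roi&(W[...,2]>56)&(W[...,2]<72)&(d>0)
n,l,s,c=cv2.connectedComponentsWithStats(m.astype(np.uint8))
for i in range(1,n):
    if s[i,4]>15:
        q=W[l==i]; print(s[i],q.mean(0).round(1),q.min(0).round(1),q.max(0).round(1))
for r in range(195,240,2):
    print(r,[ (W[r,c]).round(0).astype(int).tolist() for c in (236,275,313)])
```

```text
[257 201  36   4 115] [566.   -0.6  62.2] [560.2 -49.8  56.3] [571.9  51.3  67.7]
[297 202  36   3 106] [ 566.9 -115.    62.1] [ 562.6 -165.3   56.1] [570.9 -64.2  68.7]
[216 229  36   4 127] [482.8 116.   62.1] [477.1  65.5  56.1] [487.9 165.9  67.7]
195 [[596, 118, 21], [597, 1, 24], [600, -113, 19]]
197 [[589, 117, 23], [590, 1, 26], [593, -112, 23]]
199 [[583, 117, 23], [585, 1, 21], [588, -113, 17]]
201 [[577, 117, 22], [571, -1, 61], [581, -113, 23]]
203 [[570, 116, 26], [565, -1, 62], [566, -110, 66]]
205 [[565, 116, 22], [562, 0, 45], [564, -111, 47]]
207 [[559, 116, 22], [565, 1, 2], [564, -113, 19]]
209 [[552, 116, 24], [559, 1, 0], [561, -114, 0]]
211 [[544, 114, 37], [553, 1, -1], [556, -114, -3]]
213 [[541, 116, 20], [547, 0, -1], [549, -114, -1]]
215 [[535, 115, 23], [540, 0, 2], [543, -114, 0]]
217 [[529, 115, 21], [534, 0, 1], [537, -114, 0]]
219 [[523, 115, 20], [529, 0, -2], [531, -115, -4]]
221 [[517, 115, 20], [523, 0, -1], [524, -114, 1]]
223 [[511, 114, 22], [517, 0, -3], [519, -114, -3]]
225 [[505, 114, 22], [510, -1, 2], [513, -115, -4]]
227 [[498, 113, 25], [504, -1, 1], [506, -114, 3]]
229 [[487, 109, 61], [499, -1, -7], [501, -115, -4]]
231 [[481, 108, 63], [492, -1, -1], [495, -115, -3]]
233 [[479, 112, 34], [486, -1, 3], [488, -114, 1]]
235 [[478, 116, -2], [480, -1, -1], [482, -114, 3]]
237 [[472, 116, -4], [474, -1, -3], [477, -115, -3]]
239 [[466, 115, 0], [468, -1, -3], [470, -114, 4]]
```

View pics/crop0.png

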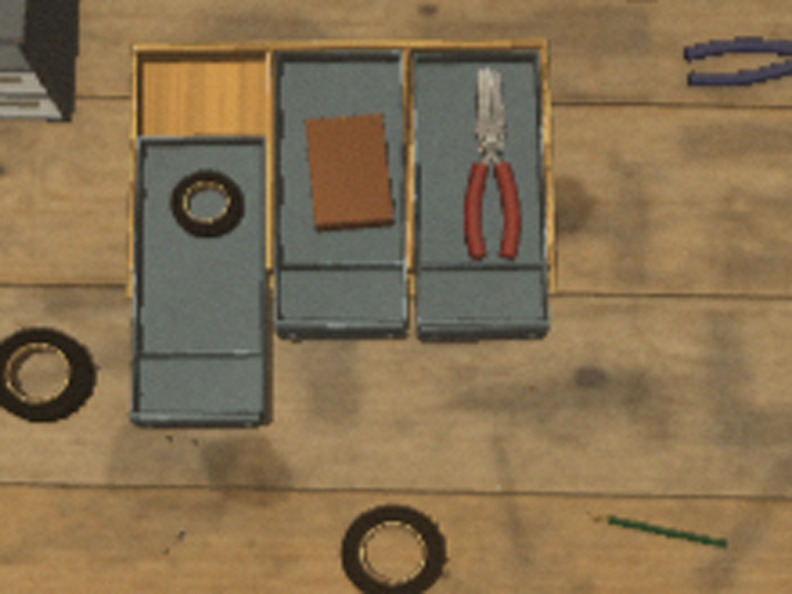

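The crop confirms it: tape roll in the left tray (about 84 mm out), pliers in the right tray, sanding block between them. Lip tops measure z≈62 against the expected 64. The lip centres are 115–117 mm apart, which fits, and the yaw is about 0.5°. Next I'll work out the move in tool axes.

```bash
cat >> h.py <<'E'
from scipy.spatial.transform import Rotation as Ro
def go(target,xdir=None):
    """tool shift to target (normalised), and turn so tool points down with jaw axis (tool z) nearest to given world dir"""
    s=env.state(); R=Ro.from_euler('xyz',s['ee_rot'],degrees=True); M=R.as_matrix()
    sh=M.T@(np.array(target)-s['ee_pos'])/100
    out=[sh.round(3)]
    if xdir is not None:
        x=np.array([0,0,-1.]); z=np.array(xdir,float); z/=np.linalg.norm(z)
        if z@M[:,2]<0: z=-z
        G=np.stack([x,np.cross(z,x),z],1); out.append(((R.inv()*Ro.from_matrix(G)).as_rotvec()/(2*np.pi)).round(4))
    return out
E
python3 - <<'E'
from h import *
s=env.state();print(Ro.from_euler('xyz',s['ee_rot'],degrees=True).as_matrix().round(3))
print(go([440,116,213],[0.0,1,0]))
p,d,K,T=load('top0'); W=cloud(d,K,T)
# rack yaw: lip top line fits and side walls
roi=np.zeros(d.shape,bool); roi[115:250,205:345]=1
m=roi&(W[...,2]>56)&(W[...,2]<72)&(d>0)
n,l,st,c=cv2.connectedComponentsWithStats(m.astype(np.uint8))
for i in range(1,n):
    if st[i,4]>15:
        q=W[l==i]; print(np.degrees(np.arctan(np.polyfit(q[:,1],q[:,0],1)[0])))
print(W[150,200],W[272,289], W[265,365])
E
```

```text
[[-0.001  0.932  0.361]
 [ 0.001  0.361 -0.932]
 [-1.     0.    -0.002]]
[array([ 0.01 ,  4.522, -5.237]), array([ 0.0589, -0.0002,  0.    ])]
-2.861919363853765
-1.0599837128564389
-2.394795418583013
[743.13969285 239.46133872  -4.54442138] [371.76628175 -44.93614101  -8.63408547] [ 396.00955943 -267.41379925    3.91674311]
```

>>> send_rows:
  commands:
    - [[0,0.5,-0.5,0.03,0,0],[0,0.9,-1,0.0589,0,0],[0,0.9,-1,0.0589,0,0],[0,0.9,-1,0.0589,0,0]]
  jaw: 1
  force: 20

```text
time_s: 0.6
ee_pos: [255.8, -410.5, 214.2]
ee_rot: [5.0, 89.9, -84.9]
force: [-0.3, -0.3, -0.4]
gripper_width: 54.2
```

>>> send_rows:
  commands:
    - [[0,0.15,-0.5,0,0,0],[0,0.3,-1,0,0,0],[0,0.3,-1,0,0,0]]

```text
time_s: 0.98
ee_pos: [285.9, -309.6, 214.0]
ee_rot: [-84.6, 90.0, -174.5]
force: [0.6, -1.0, 0.5]
gripper_width: 24.0
```

>>> send_rows:
  commands:
    - [[0,0.15,-0.5,0,0,0],[0,0.3,-1,0,0,0],[0,0.3,-1,0,0,0]]

```text
time_s: 1.35
ee_pos: [316.6, -210.1, 214.1]
ee_rot: [33.2, 90.0, -56.6]
force: [0.3, -1.2, -0.4]
gripper_width: 0.4
```

>>> send_rows:
  commands:
    - [[0,0.15,-0.5,0,0,0],[0,0.3,-1,0,0,0],[0,0.3,-1,0,0,0]]

```text
time_s: 1.72
ee_pos: [347.2, -110.3, 214.1]
ee_rot: [42.7, 89.9, -47.1]
force: [-0.8, 0.2, -0.1]
gripper_width: 0.6
```

>>> send_rows:
  commands:
    - [[0,0.15,-0.5,0,0,0],[0,0.3,-1,0,0,0],[0,0.3,-1,0,0,0]]

```text
time_s: 2.1
ee_pos: [377.6, -10.4, 214.0]
ee_rot: [46.0, 89.9, -43.8]
force: [0.1, -1.3, 0.3]
gripper_width: 0.6
```

>>> send_rows:
  commands:
    - [[0,0.15,-0.5,0,0,0],[0,0.3,-1,0,0,0],[0,0.3,-1,0,0,0],[0,0.3,-1,0,0,0]]

```text
time_s: 2.6
ee_pos: [406.2, 87.3, 213.6]
ee_rot: [-22.5, 89.9, -112.6]
force: [0.5, -0.5, -0.7]
gripper_width: 0.5
```

Run:
```python
from h import *
snap('wrist','w1')
s=env.state();print(s['ee_pos'],s['time_s'],s['gripper_width'],s['force']);print(Ro.from_euler('xyz',s['ee_rot'],degrees=True).as_matrix().round(3))
print(go([450,115,40],[0.035,-1,0]))
p,d,K,T=load('w1'); W=cloud(d,K,T)
m=(W[...,2]>54)&(W[...,2]<70)&(d>0)
n,l,st,c=cv2.connectedComponentsWithStats(m.astype(np.uint8))
for i in range(1,n):
    if st[i,4]>60:
        q=W[l==i]; print(st[i],q.mean(0).round(1),q.min(0).round(1),q.max(0).round(1),np.degrees(np.arctan(np.polyfit(q[:,1],q[:,0],1)[0])))
```

```text
[405.93749209  87.27577157 213.71194245] 2.65 0.3648518073468499 [-0.22724338  0.76279018 -0.71768747]
[[-0.001  1.    -0.003]
 [-0.001 -0.003 -1.   ]
 [-1.    -0.001  0.001]]
[array([ 1.737,  0.441, -0.281]), array([-0.006 ,  0.0002,  0.0001])]
[ 424   33  112   16 1271] [ 564.9 -112.1   62.5] [ 559.9 -165.4   54. ] [571.2 -61.1  66.6] -1.6228125374249172
[ 309   35  108   16 1244] [563.8   2.4  62.6] [558.8 -49.5  54.1] [569.8  54.1  66.7] -1.6374767704015245
[201 124  98  11 799] [481.5 115.4  63.7] [476.6  64.5  58. ] [486.6 167.2  66.4] -1.6698904848677891
[  31  193   40   49 1606] [385.  347.5  62.7] [351.9 328.9  54. ] [411.5 371.9  68. ] -4.148964496217527
```

View pics/w1.png

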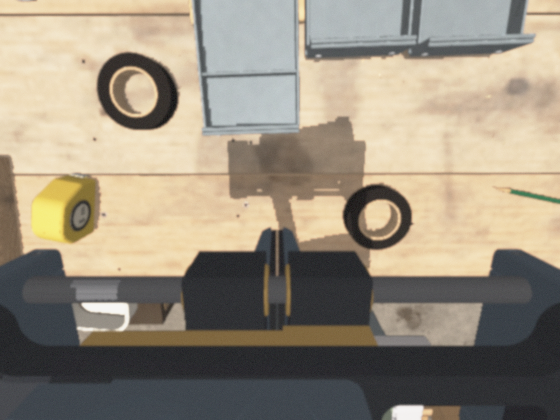

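The wrist view shows the tape tray's lip at (250,130), centre ≈(482,116), with its outer face near x≈477. The way in front of it is clear. The yellow measure (67,208) and the rings are off the path. I'll go down in front of the lip.

>>> send_rows:
  commands:
    - [[0.3,0.35,-0.28,-0.004,0,0],[0.9,0.35,-0.28,-0.004,0,0],[0.9,0.35,-0.28,-0.004,0,0]]

```text
time_s: 3.02
ee_pos: [437.4, 115.0, 120.7]
ee_rot: [-74.6, 89.4, -163.3]
force: [-0.2, -0.2, 0.2]
gripper_width: 0.7
```

>>> send_rows:
  commands:
    - [[0.4,0,0,0,0,0],[0.84,0,0,0,0,0],[0.84,0,0,0,0,0],[0.84,0,0,0,0,0]]

```text
time_s: 3.52
ee_pos: [442.8, 117.3, 42.3]
ee_rot: [99.4, 89.8, 10.8]
force: [-0.4, -0.2, -0.0]
gripper_width: 0.4
```

Run:
```python
from h import *
p,d,c=snap('side','s1')
cv2.imwrite('pics/s1c.png',cv2.resize(p[160:320,160:400,::-1],None,fx=3,fy=3))
s=env.state();print(s['ee_pos'],s['time_s'],s['force'])
```

```text
[442.91321348 117.5457474   42.40246144] 3.575 [-0.24121927  0.75537078  0.59738286]
```

View pics/s1c.png

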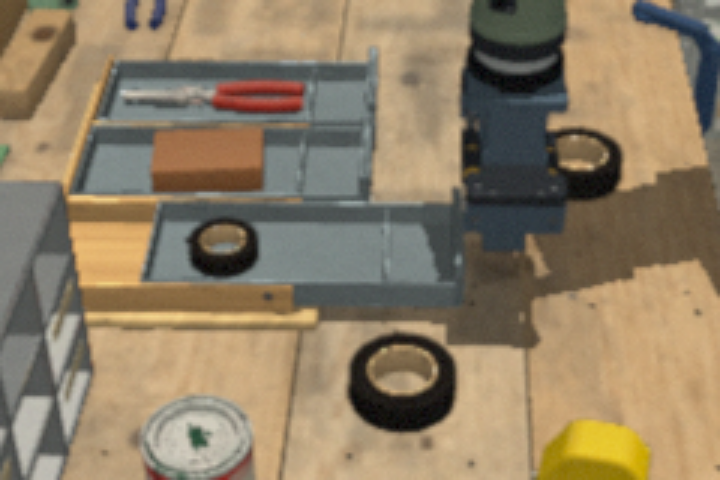

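The side view shows the shut fingers in front of the tape tray's lip at crop (500,230), with a small gap. I'll push slowly.

>>> send_rows:
  commands:
    - [[0,0.08,0,0,0,0],[0,0.15,0,0,0,0],[0,0.22,0,0,0,0],[0,0.3,0,0,0,0],[0,0.38,0,0,0,0],[0,0.46,0,0,0,0],[0,0.54,0,0,0,0],[0,0.62,0,0,0,0],[0,0.7,0,0,0,0],[0,0.76,0,0,0,0],[0,0.81,0,0,0,0],[0,0.85,0,0,0,0]]

```text
time_s: 5.08
ee_pos: [525.9, 119.7, 39.8]
ee_rot: [-70.5, 90.0, -159.1]
force: [-2.2, -0.1, -0.1]
gripper_width: 0.4
```

Run:
```python
from h import *
p,d,c=snap('top','t1'); W=cloud(d,c['mtx'],c['camera_from_world'])
cv2.imwrite('pics/t1c.png',cv2.resize(p[105:285,180:400,::-1],None,fx=3,fy=3))
s=env.state();print(s['ee_pos'],s['time_s'],s['force'])
```

```text
[526.57764326 119.65075253  39.89793475] 5.125 [-1.92590138  0.92984846 -1.1121472 ]
```

View pics/t1c.png

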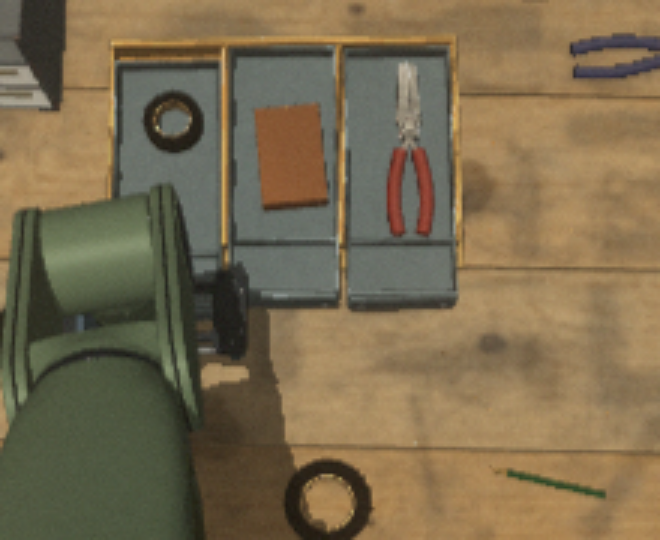

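The tray is moving with about 2 N of resistance. Its rear edge sits at crop row 62, against 48 for its neighbours, so about 13 mm is left. I'll continue gently to the stop.

>>> send_rows:
  commands:
    - [[0,0.03,0,0,0,0],[0,0.06,0,0,0,0],[0,0.09,0,0,0,0],[0,0.11,0,0,0,0],[0,0.13,0,0,0,0]]

```text
time_s: 5.75
ee_pos: [538.5, 119.9, 39.9]
ee_rot: [-76.7, 90.0, -165.3]
force: [-7.1, 1.2, 1.6]
gripper_width: 0.6
```

>>> send_rows:
  commands:
    - [[0,0.01,0,0,0,0],[0,0.02,0,0,0,0],[0,0.03,0,0,0,0]]

```text
time_s: 6.12
ee_pos: [538.5, 119.9, 39.9]
ee_rot: [-86.5, 89.6, -175.0]
force: [-11.8, 1.7, 7.3]
gripper_width: 0.5
```

The force rises to 12 N and the TCP stays at 538.5, so the tray is against its stop. I'll back off, raise and check.

>>> send_rows:
  commands:
    - [[0,-0.1,0,0,0,0],[0,-0.4,0,0,0,0],[-0.5,-0.4,0,0,0,0],[-0.9,-0.4,0,0,0,0],[-0.9,-0.4,0,0,0,0]]

```text
time_s: 6.75
ee_pos: [505.2, 119.5, 133.7]
ee_rot: [97.1, 89.4, 8.5]
force: [0.8, 0.2, -1.2]
gripper_width: 0.8
```

>>> send_rows:
  commands:
    - [[-0.3,0,0.5,0,0,0],[-0.6,0,1,0,0,0],[-0.6,0,1,0,0,0]]

```text
time_s: 7.12
ee_pos: [506.0, 16.4, 191.5]
ee_rot: [78.0, 89.7, -10.8]
force: [-0.1, 0.6, 0.1]
gripper_width: 0.7
```

>>> send_rows:
  commands:
    - [[0,0,0.5,0,0,0],[0,0,1,0,0,0],[0,0,1,0,0,0],[0,0,1,0,0,0]]

```text
time_s: 7.62
ee_pos: [506.4, -79.9, 188.8]
ee_rot: [-122.7, 89.9, 148.7]
force: [0.5, 0.3, 0.1]
gripper_width: 0.4
```

Run:
```python
from h import *
s=env.state();print(s['ee_pos'],s['time_s'],s['gripper_width'],s['force']);print(Ro.from_euler('xyz',s['ee_rot'],degrees=True).as_matrix().round(3))
for cam,tag in(('wrist','w2'),('top','t2')):
    snap(cam,tag)
    p,d,K,T=load(tag); W=cloud(d,K,T)
    m=(W[...,2]>54)&(W[...,2]<70)&(d>0)&(W[...,0]>450)&(W[...,0]<620)&(abs(W[...,1])<190)
    n,l,st,c=cv2.connectedComponentsWithStats(m.astype(np.uint8))
    for i in range(1,n):
      if st[i,4]>60:
        q=W[l==i]; print(tag,st[i],q.mean(0).round(1),q.min(0).round(1),q.max(0).round(1),np.degrees(np.arctan(np.polyfit(q[:,1],q[:,0],1)[0])))
print(go([585,-114,90]))
```

```text
[506.39550766 -79.92769686 188.82655349] 7.625 0.43662537879729224 [0.47151403 0.3028098  0.10646163]
[[-0.001  1.     0.025]
 [ 0.001  0.025 -1.   ]
 [-1.    -0.001 -0.001]]
w2 [ 26 141 111   9 962] [561.9 115.5  63.7] [556.8  65.2  54.8] [567.  169.4  67.1] -1.4240487836178968
w2 [143 140 107  10 946] [565.2   1.8  63.4] [559.5 -49.9  54.1] [570.6  53.7  66.8] -1.9995932093519808
w2 [261 142 105   9 929] [ 566.4 -113.8   63.7] [ 561.2 -165.5   57.5] [571.4 -62.6  66.7] -1.3727511863028343
t2 [216 202  37   4 120] [562.  120.   62.1] [556.7  65.8  54. ] [567.2 170.2  68.2] -1.5800198571736301
[array([0.992, 0.776, 0.366])]
```

View pics/w2.png

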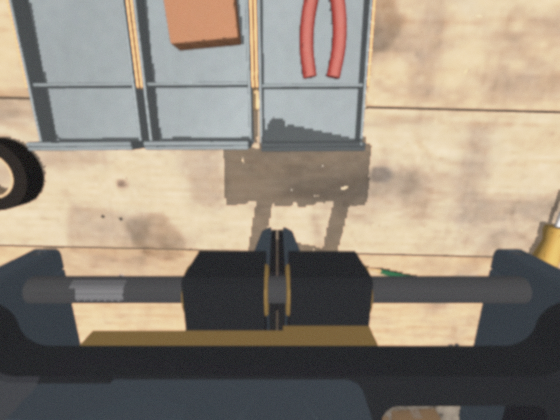

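View pics/t2.png

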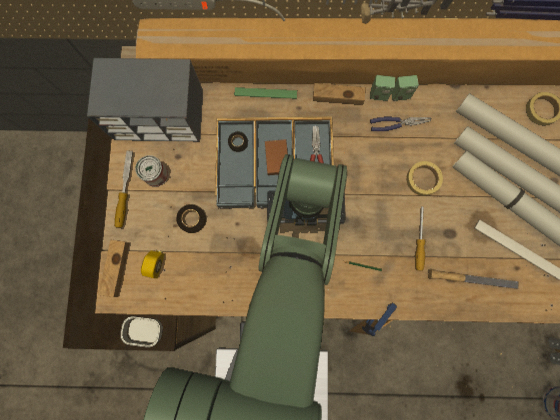

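The wrist view shows the three lips in line at x = 562, 565 and 566 mm (rows ≈145), so the tape tray is home. The pliers (323,35) are in the right-hand tray, with its finger pocket at (312,115). The inner lip face is at x≈570.6, so the pocket centre is near (597,−113). I'll go in there with the fingers shut.

>>> send_rows:
  commands:
    - [[0,0.5,0.2,0,0,0],[0.3,0.9,0.36,0,0,0],[0.7,0.9,0.36,0,0,0],[0.7,0.9,0.36,0,0,0],[0.7,0.9,0.36,0,0,0]]

```text
time_s: 8.35
ee_pos: [598.2, -113.8, 121.3]
ee_rot: [77.2, 89.9, -11.3]
force: [0.1, -0.3, 0.3]
gripper_width: 0.8
```

Run:
```python
from h import *
s=env.state();print(s['ee_pos'],s['time_s'])
p,d,c=snap('side','s3'); cv2.imwrite('pics/s3c.png',cv2.resize(p[130:290,160:400,::-1],None,fx=3,fy=3))
snap('wrist','w3')
print(go([597,-114,36]))
```

```text
[ 598.20851764 -113.7917904   121.25010966] 8.35
[array([ 0.862, -0.019, -0.004])]
```

View pics/s3c.png

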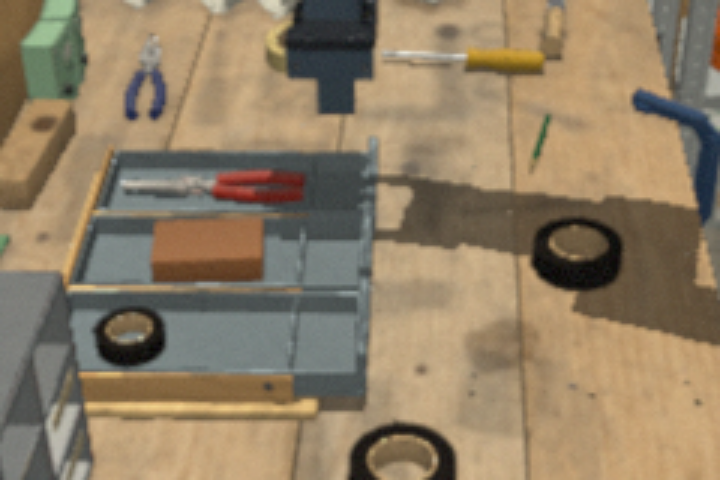

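View pics/w3.png

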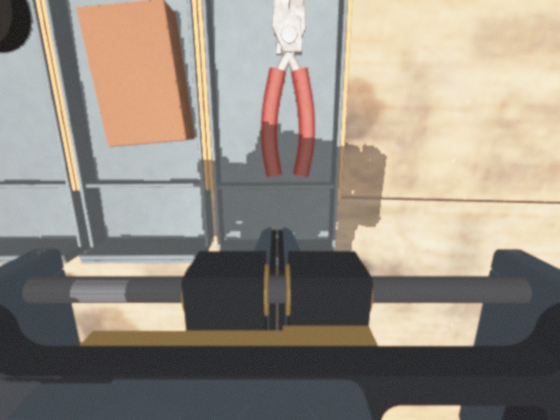

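The fingers are above the pliers tray's pocket. In the side crop the fingertip at (337,105) lies between the cross wall (≈308) and the lip (≈373). I'll lower them.

>>> send_rows:
  commands:
    - [[0.3,0,0,0,0,0],[0.5,0,0,0,0,0],[0.65,0,0,0,0,0],[0.75,0,0,0,0,0],[0.84,0,0,0,0,0],[0.84,0,0,0,0,0]]

```text
time_s: 9.2
ee_pos: [597.4, -114.6, 35.6]
ee_rot: [-97.8, 90.0, 173.6]
force: [0.2, 0.5, -0.3]
gripper_width: 0.1
```

>>> send_rows:
  commands:
    - [[0,-0.05,0,0,0,0],[0,-0.1,0,0,0,0],[0,-0.14,0,0,0,0],[0,-0.18,0,0,0,0],[0,-0.22,0,0,0,0],[0,-0.27,0,0,0,0],[0,-0.32,0,0,0,0],[0,-0.38,0,0,0,0]]

```text
time_s: 10.2
ee_pos: [559.5, -115.8, 36.2]
ee_rot: [59.0, 89.9, -29.6]
force: [2.7, -0.6, 2.1]
gripper_width: 0.5
```

Run:
```python
from h import *
s=env.state();print(s['ee_pos'],s['time_s'],s['force'])
p,d,c=snap('side','s4'); cv2.imwrite('pics/s4c.png',cv2.resize(p[130:290,160:400,::-1],None,fx=3,fy=3))
```

```text
[ 559.5437947  -115.76811547   36.2059066 ] 10.2 [ 2.65191765 -0.62859892  2.08768658]
```

View pics/s4c.png

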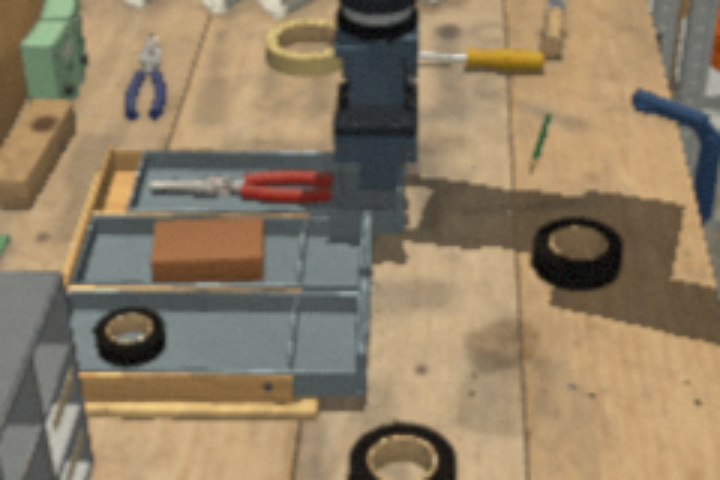

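The tray is following: its rear edge has left the channel end at crop (140,160), and the pull is about 2.7 N. Contact was at TCP x≈587, so I expect the stop near 487.

>>> send_rows:
  commands:
    - [[0,-0.06,0,0,0,0],[0,-0.12,0,0,0,0],[0,-0.19,0,0,0,0],[0,-0.26,0,0,0,0],[0,-0.33,0,0,0,0],[0,-0.4,0,0,0,0],[0,-0.47,0,0,0,0],[0,-0.53,0,0,0,0],[0,-0.59,0,0,0,0],[0,-0.63,0,0,0,0],[0,-0.66,0,0,0,0]]

```text
time_s: 11.62
ee_pos: [493.3, -117.1, 35.9]
ee_rot: [-106.7, 90.0, 164.7]
force: [3.8, -1.7, 0.3]
gripper_width: 0.3
```

>>> send_rows:
  commands:
    - [[0,-0.02,0,0,0,0],[0,-0.04,0,0,0,0],[0,-0.06,0,0,0,0]]

```text
time_s: 12.0
ee_pos: [489.4, -117.3, 36.0]
ee_rot: [87.4, 89.8, -1.2]
force: [9.0, 1.2, -6.4]
gripper_width: 0.9
```

>>> send_rows:
  commands:
    - [[0,-0.02,0,0,0,0],[0,-0.03,0,0,0,0],[0,-0.03,0,0,0,0],[0,-0.03,0,0,0,0]]

```text
time_s: 12.5
ee_pos: [489.5, -117.4, 36.2]
ee_rot: [86.6, 89.4, -2.0]
force: [13.0, 1.6, -8.5]
gripper_width: 0.4
```

The TCP stays at 489.4–489.5 while the pull climbs to 13 N, so the tray is at its stop. I'll ease off the lip toward the pocket centre, then go straight up.

>>> send_rows:
  commands:
    - [[0,0.08,0,0,0,0],[0,0.16,0,0,0,0],[0,0.16,0,0,0,0],[-0.3,0.16,0,0,0,0],[-0.8,0.16,0,0,0,0],[-1,0.16,0,0,0,0]]

```text
time_s: 13.25
ee_pos: [501.1, -117.2, 138.5]
ee_rot: [71.6, 89.8, -16.9]
force: [-0.1, 0.1, -0.2]
gripper_width: 0.6
```

>>> send_rows:
  commands:
    - [[-0.4,-0.2,0,0,0,0],[-0.8,-0.8,0,0,0,0],[-0.8,-0.8,0,0,0,0],[-0.8,-0.8,0,0,0,0]]

```text
time_s: 13.75
ee_pos: [420.2, -119.0, 216.1]
ee_rot: [72.7, 90.0, -15.9]
force: [0.6, 0.4, -0.0]
gripper_width: 0.8
```

Run:
```python
from h import *
s=env.state();print(s['ee_pos'],s['time_s'],s['force'],abs(s['qvel']).max())
p,d,c=snap('side','s5')
for cam,tag in(('wrist','w5'),):
    snap(cam,tag)
    p,d,K,T=load(tag); W=cloud(d,K,T)
    m=(W[...,2]>54)&(W[...,2]<70)&(d>0)&(W[...,0]>430)&(W[...,0]<620)&(abs(W[...,1])<190)
    n,l,st,c=cv2.connectedComponentsWithStats(m.astype(np.uint8))
    for i in range(1,n):
      if st[i,4]>60:
        q=W[l==i]; print(tag,st[i],q.mean(0).round(1),q.min(0).round(1),q.max(0).round(1))
```

```text
[ 420.2134827  -118.9719389   216.09546535] 13.75 [ 0.62884607  0.43792976 -0.03599209] 2.3570006561464862
w5 [   0   51  101   12 1138] [560.9 113.1  62.9] [555.7  65.3  54. ] [566.8 166.8  67.2]
w5 [ 107   50  107   12 1193] [564.2   0.7  62.8] [559.1 -50.3  54. ] [570.2  54.1  67. ]
w5 [229 151  95   9 807] [ 468.8 -115.4   63.2] [ 463.1 -168.3   54.5] [474.2 -65.3  67. ]
```

View pics/s5.png

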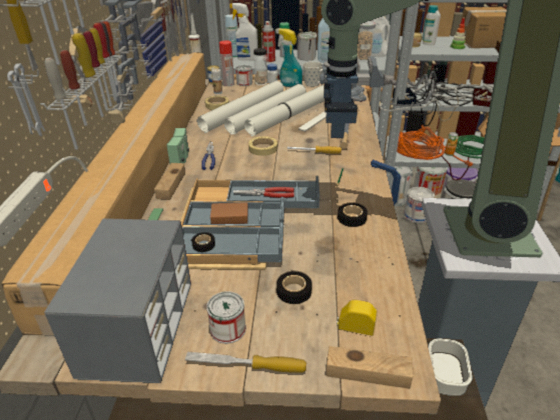

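View pics/w5.png

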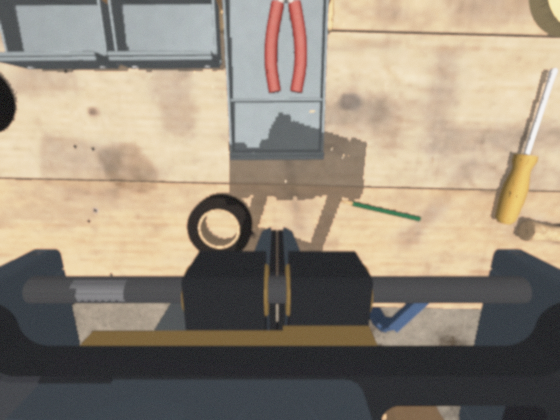

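The gripper is clear and the pliers tray is out, with the other two shut. The wrist depth gives about 97 mm of travel, so I'll cross-check against the fixed top camera, with the arm held as it is.

Run:
```python
from h import *
snap('top','t5')
for tag in('top0','t5'):
    p,d,K,T=load(tag); W=cloud(d,K,T)
    m=(W[...,2]>54)&(W[...,2]<70)&(d>0)&(W[...,0]>430)&(W[...,0]<620)&(abs(W[...,1])<190)
    n,l,st,c=cv2.connectedComponentsWithStats(m.astype(np.uint8))
    for i in range(1,n):
      if st[i,4]>20:
        q=W[l==i]; print(tag,st[i],q.mean(0).round(1))
s=env.state(); print(s['time_s'],s['ee_pos'])
# side views: rear-face cues: lip of pliers tray, and rear-end edge vs before
for tag in('side0','s5'):
    p,d,K,T=load(tag); W=cloud(d,K,T)
    hsv=cv2.cvtColor(p,cv2.COLOR_RGB2HSV)
    red=((hsv[...,0]<6)|(hsv[...,0]>174))&(hsv[...,1]>140)&(abs(W[...,1]+115)<50)&(W[...,0]>430)&(W[...,0]<760)&(W[...,2]<60)
    q=W[red];print(tag,'red grips',len(q),q.mean(0).round(1))
    m=(W[...,2]>56)&(W[...,2]<70)&(d>0)&(W[...,0]>430)&(W[...,0]<620)&(abs(W[...,1])<190)
    n,l,st,c=cv2.connectedComponentsWithStats(m.astype(np.uint8))
    for i in range(1,n):
      if st[i,4]>20:
        q=W[l==i]; print(tag,st[i],q.mean(0).round(1))
```

```text
top0 [257 201  36   4 123] [565.8  -2.3  61.7]
top0 [297 202  36   4 110] [ 566.8 -114.1   61.8]
top0 [216 229  37   4 134] [482.7 114.5  61.7]
t5 [257 201  36   4 123] [565.8  -2.8  61.7]
t5 [216 202  37   4 113] [562.4 119.1  61.9]
13.9 [ 420.89380885 -118.89329631  214.81614259]
side0 red grips 200 [ 677.5 -113.2   32. ]
side0 [280 175   5  46 139] [565.8 -42.6  63.3]
side0 [310 222   5  29 101] [481.9 122.6  62.7]
s5 red grips 193 [ 580.1 -117.2   32. ]
s5 [315 175   4  21  61] [ 469.6 -111.    63.4]
s5 [278 197   6  53 180] [562.9  74.   62.8]
```

View pics/t5.png

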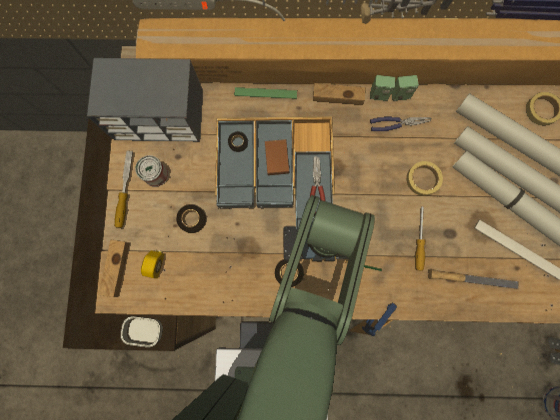

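Side camera: the lip moved from about 567 to 469.6, and the red grips from 677.5 to 580.1. That is about 97.4 mm of travel, and the stop took 13 N without moving. The nearly unchanged lip line suggests the tray began about 2 mm out. The tape and block lips are unchanged at home. Handing in.

```bash
python3 -c "
from workcell import env
print(env.job_done()); print(env.state()['time_s'])"
```

```text
the job is handed in; nothing more can be done
None
the job is handed in; nothing more can be done
```

I pushed the tape-roll tray home, then drew the pliers tray out to its stop. I handed the job in about 14 s into the run, and no verdict was reported.

- **Tape tray:** I pushed on its front lip with the fingers shut until the force reached 12 N with no more movement. Its lip ended at x = 562, in line with the shut block tray's lip at 566 given the small yaw of the rack.
- **Pliers tray:** I lowered the shut fingers into the pocket behind its lip and pulled until 13 N gave no more movement. I then eased off and lifted clear; the wrist force read under 1 N afterwards.
- **Other things:** The sanding-block lip did not move (565.8 before and after). The pliers, tape roll and block looked to be lying in their own trays, and the bench things looked undisturbed. I judged those by eye and did not measure them.

One check disagreed slightly. The cameras put the pliers tray's travel at about 97.4 mm by the fixed side camera and 96.6–97.6 mm by the wrist camera, not 100 mm. That is still above the 95 mm needed. Either the tray started about 2 mm out, as the line of the lips suggests, or it is calibration error.

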